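# Unlock the plant slide and send the parsley to the light

## Robot

A 6-joint arm with a two-finger parallel gripper is mounted at the origin on the work surface. World frame = base frame: x ahead of the robot, y to its left, z up, the work surface at z = 0. Lengths are in mm, angles in rad, forces in N, time in s.
With the tool pointing down it reaches from about 425 to 950 mm from the base axis. Payload 14.7 kg.
Tool frame: the origin (TCP) lies at the very end of the fingers, on their centre line; the grasp point (between the pads) lies 19 mm behind it; z points along the fingers, y is the line along which they close (so a half turn about z gives the same grasp; the last joint's range is limited). The gripper opens to 85 mm and grips with 20 to 120 N. Pads are 22 mm wide; open, the fingers measure 114 mm over their backs; the gripper's body (76 mm by 85 mm) begins 54 mm behind the grasp point. The pads swing forward as they close: fully open they stand 13 mm farther back than shut.
Start: joints at [1.289, 0.48, 1.596, -0, 1.065, -0.047], TCP at [151.197, 632.164, 231.297] pointing down, gripper open.
Joint ranges: [-2.75, 2.75], [-0.82, 2.05], [0.23, 2.67], [-1.56, 4.7], [0.09, 2.69], [-2.92, 2.92]. Speed limits (rad/s): [1.89, 1.89, 2.39, 3.01, 3.01, 3.01].

## Interface

Orientations are given as a unit quaternion [w, x, y, z].
In Python, from workcell import * gives the robot as it stands.
- The arm moves only by the tool servo_tool, never from a script. Its argument "increments" is a list of rows, each an object with "slide": the shift along the tool's x, y, z in mm, a list of three; "rot": the turn, a rotation vector about the tool's x, y, z in rad, a list of three; "hand": the finger opening in mm, from 0 to 85.4. A call has 1 to 12 rows; each row is the pose to reach, as a shift and turn from the pose commanded when the call began, along the tool's axes at that moment; what a row does not reach only later rows make up. A row lasts 1/10 s, in which the tool goes at most 50 mm and 8.59 degrees, less where a joint would pass 70% of its speed; a pose out of reach is approached as far as the arm can. A call with a gripper value outside its range is refused whole. The fingers move at their own pace and stop on an object; the grip force is fixed at half the most. Time passes only in rows, so rows that repeat a pose let the fingers close. It gives the time, the measured TCP pose, the force, the opening and the grip force at its end, in the units of the state.
- observe(): the state, without advancing time (a new reading comes with each control period).
- get_image(name): name is "scene" or "top" or "wrist"; returns a dict with "img" (420x560x3 uint8, red, green, blue), "range_z" (420x560 float32, mm along the optical axis (not along the pixel's ray), 0 where there is no reading), "fovy" (degrees; the focal length in pixels is half the picture's height over the tangent of half this angle, whatever the lens; pixels are square), "cx", "cy" (the principal point, pixels), "origin" and "attitude" of the camera in the world. Camera axes: x right, y down, z forward; pixel columns grow to the right and rows downward; lengths in mm; the calibration is good to about 2 mm. A picture is of the moment at which its call begins.
- job_done(): hands the job in; it is judged then, once.
Trained networks look in a picture, given as the dict that the camera call returned (one of the last four; its "shot" number tells which), for a name from the list of things; names that differ only in an ending like _2 or _b are one class to them, and where a whole thing is asked for, a point or a joint stands for the part that bears it (a point fixed in the world has none). Each returns a list of dicts, best first, with "score" (0 to 1); they miss things now and then, are a little off and sometimes report something else, mostly with a low value. They report only what shows in the picture. A call takes as long as a camera call. They do not tell look-alikes from the thing itself.
- find_in(picture, query): "centre" ([row, column] in pixels, amid what is visible of it).
- cut_out(picture, query): "mask" (420x560 bool, what is visible of it) and "centre" ([row, column] in pixels, amid what is visible of it).
The state is a dict: "clock": time; "joint_pos": joint angles; "joint_velocities": joint speeds; "joint_efforts": joint torques, N m; "ee_pos": TCP position; "orientation": TCP orientation; "contact_force": force on the tool from outside, world axes, zero at the start; "wrist_torque": the same for the moment, N m; "finger_gap": opening from 0.0 (shut) to 1.0 (fully open); "grip_force": force on a finger pad.
Only numpy, scipy, OpenCV 4.12 (cv2) and the standard library are available. Lean on these libraries where they do the work, as an engineer would, in place of code of your own. Each camera call takes 0.05 s, during which the arm holds its last target. There are 200 camera calls.

## Task

Give the parsley its turn in the light: with the fingertips press the red locking button on the plant carriage right down and, keeping it down the whole way, gently push the carriage along its rail to the yellow stop at the other end. Then let the button spring up, so that the carriage is locked against that stop, and move clear. Grasp and lift nothing, keep off the parsley pot, which rides along upright in its tray, and leave everything else on the sill as it stands.

Things in the scene. Friction and masses are not known exactly. Their poses are not given: they have to be found in the camera images.
- rail: plant slide: fixed aluminium rail, 76 mm wide (x), about 450 mm long (y) with its end stops, 22 mm high. Origin at the centre of its underside on the sill. The carriage slides along the rail's own +y axis, from the black stop (-y end) to the yellow stop (+y end); z is up.
- carriage (a joint): travel of the grey carriage along the rail's +y, m: 0 at the start (black stop), 0.140 against the yellow stop. About 2 N of friction. With the button up it is locked to within 2 mm; the lock frees at 5 mm of button travel. If the button is let up on the way it locks at the next notch, one every 35 mm; at the end the button comes up only within 3 mm of the yellow stop.
- lock_button (a joint): travel of the red button, m: 0 up, 0.008 fully down. Spring: 2 N to start it, 6 N fully down; it springs back when let go.
- button_pad (a point): centre of the red button's flat top, moving with it: 59 mm above the sill when up, 51 mm when down. The flat is 44 mm across the rail (x), 39 mm along it (y); on its leading (+y) edge stands a ridge 9 mm high, 5 mm thick, part of the button, to push against. The black housing round it is 62 mm square, top 49 mm above the sill. The pot's rim is 70 mm away along the rail.
- tray_floor (a point): centre of the floor of the pot's tray, 31 mm above the sill, 92 mm square inside, rim 16 mm high, on the carriage's leading half (deck 110 mm wide, 240 mm long, its top 31 mm above the sill), 120 mm from the button's centre; axes as the rail's.
- pot_center (a point): loose white ceramic pot of parsley standing in the tray, base 80 mm, rim 104 mm across, 92 mm high with leaves to 155 mm (about 185 mm above the sill); this point is its centre, 46 mm above its base. Up to 0.75 kg.
- scoop: bystander, loose: stainless scoop, 180 mm long, 34 mm high, lying on the robot's side of the rail. Origin near its middle, on the sill; blade towards its +x.
- vase: bystander, loose: glass propagation vase with a cutting, 72 mm across, 105 mm high (cutting to 135 mm), on the far side of the rail. Origin at the centre of its underside.
- clay_pot: bystander, loose: empty terracotta pot, 72 mm across, 65 mm high, on the far side of the rail. Origin at the centre of its underside.
- seed_tin: bystander, loose: green seed tin, 66 mm across, 100 mm high, on the right of the sill. Origin at the centre of its underside.
- mister: bystander, loose: amber bottle, 64 mm across, 170 mm high, on the right of the sill. Origin at the centre of its underside.
- timer_toggle (a joint): bystander: toggle of the fan's black timer at the far left of the sill, rad: 0 as it is left, 0.8 thrown over. The fixed storage box stands near it at the left, 152 mm high, 0.30 m long.
- parsley_pot: the same pot: origin at the centre of its underside.
Things that resemble listed ones, but are neither listed nor needed, are in the scene too. Of the things that look like the part that bears timer_toggle, the middle-sized one is meant.

How it is judged (in metres and radians):
On the way, in this order (a step that is already met when the one before it is completed fails the run):
1. the locking button is pressed down while the carriage is still at its start (value of joint lock_button above 0.0052 m and value of joint carriage below 0.02 m), for 0.05 s.
2. the carriage is against the yellow stop with the button still held down (value of joint carriage above 0.137 m and value of joint lock_button above 0.004 m), for 0.05 s.
At the end, for the whole second after the job is handed in: The carriage stands within 4 mm of the yellow stop, locked there with the button up (within 1.5 mm); the pot stands upright (within 0.1 rad), at rest on the floor of its tray; the other things are within 15 mm of where they stood and upright, the timer's toggle unmoved (value of joint carriage above 0.136 m and value of joint lock_button below 0.0015 m and linear speed of parsley_pot below 0.02 m/s and x of pot_center in the frame of tray_floor between -0.015 and 0.015 m and y of pot_center in the frame of tray_floor between -0.015 and 0.015 m and z of pot_center in the frame of tray_floor between 0.036 and 0.056 m and angle between each of pot_center, scoop, vase, clay_pot, seed_tin, mister's own z axis and vertical below 0.1 rad and distance of each of scoop, vase, clay_pot, seed_tin, mister from where it was at the start of the episode below 0.015 m and value of joint timer_toggle below 0.2 rad); the robot touches nothing.
It fails at once if the button is let up (less than 4 mm down) while the carriage is between its ends (value of joint carriage between 0.02 and 0.125 m and value of joint lock_button below 0.004 m).
It fails at once if the carriage is thrown along faster than 0.3 m/s (velocity of joint carriage above 0.3 m/s).
It fails at once if the robot presses on the parsley pot (over 1 N) (contact force between any of the fingers, the arm and parsley_pot above 1 N).
It fails at once if the parsley pot is lifted over 15 mm from its tray or tips over 0.3 rad (z of pot_center in the frame of tray_floor above 0.061 m or angle between pot_center's own z axis and vertical above 0.3 rad).
It fails at once if a bystander is lifted or shoved (over 25 mm) or knocked over, or the fan timer switched over (distance of any of scoop, vase, clay_pot, seed_tin, mister from where it was at the start of the episode above 0.025 m or angle between any of scoop, vase, clay_pot, seed_tin, mister's own z axis and vertical above 0.4 rad or value of joint timer_toggle above 0.3 rad).
It also fails if it takes over 38 s, if anything falls off the work surface, if the arm or the gripper's body presses on something with over 40 N, if the wrist force passes 120 N, or if a joint passes its speed limit or range.

## Working session

There is one attempt and no reset: what is moved stays moved. The work goes in short steps, Python scripts to look and compute and a tool call to move; the robot and the scene stay as the last step left them, time stands still between calls to the robot, and variables do not carry over. Pictures are saved under pics/ and viewed, at most 10 in all, crops included, and the job is handed in when it is done.

Besides the shell and the picture viewer there is one more tool, called after ">>>" by a JSON object that holds its "api" and its "payload". servo_tool: Moves the arm, as the interface text tells. Its arguments: {"type":"object","properties":{"increments":{"type":"array"}},"required":["increments"]}

```bash
mkdir -p pics; cat > h.py <<'E'
from workcell import *
import numpy as np, cv2
from scipy.spatial.transform import Rotation as R
def cam(p):
    f=210/np.tan(np.radians(p["fovy"])/2)
    a=np.array(p["attitude"],float)
    M=a if a.shape==(3,3) else R.from_quat(a,scalar_first=True).as_matrix()
    return f,M,np.array(p["origin"],float)
def pts(p):
    f,M,o=cam(p); z=p["range_z"]; v,u=np.mgrid[0:420,0:560]
    P=np.stack([(u-p["cx"])/f*z,(v-p["cy"])/f*z,z],-1)@M.T+o
    P[z<=0]=np.nan
    return P
def save(p,n): cv2.imwrite("pics/"+n,p["img"][:,:,::-1])
E
python3 - <<'E'
from h import *
s=observe();print(s)
for n in ["top","scene"]:
    p=get_image(n);save(p,n+"1.png");P=pts(p);print(n,p["origin"],p["attitude"],p["fovy"])
    for q in ["lock_button","rail","carriage","parsley_pot","scoop","vase","clay_pot","seed_tin","mister","timer_toggle"]:
        for d in cut_out(p,q)[:4]:
            m=d["mask"];X=P[m];X=X[~np.isnan(X[:,0])]
            print(q,round(d["score"],2),np.round(d["centre"]),len(X),np.round(np.median(X,0)) if len(X) else"",np.round(np.percentile(X,[2,98],axis=0)).tolist() if len(X) else"")
E
```

```text
{'clock': 0.0, 'joint_pos': array([ 1.28942796e+00,  4.80852083e-01,  1.59689330e+00, -2.99754349e-05,
        1.06510856e+00, -4.66254822e-02]), 'joint_velocities': array([-0.0009741 , -0.00123186, -0.00067681, -0.00023461, -0.00052396,
       -0.0010237 ]), 'joint_efforts': array([ 6.21892686e-04, -9.50643110e+01, -4.30176187e+01, -1.50872497e-04,
        1.23437695e-02, -8.15169005e-05]), 'ee_pos': array([151.07071983, 631.75724265, 230.6520192 ]), 'orientation': array([-9.00297947e-05,  1.17094898e-01,  9.93120530e-01, -6.24325506e-04]), 'contact_force': array([ 0.7215657 , -0.8299657 ,  0.70837036]), 'wrist_torque': array([-0.0027991 ,  0.01240283, -0.02464394]), 'grip_force': 0.0, 'finger_gap': 1.0057558312970758}
top [ 415.69492237   -7.83729407 1375.97700424] [ 0.04697461 -0.69661688  0.71408378 -0.05101623] 55.75212313546929
lock_button 0.75 [229. 215.] 193 [537. 198.  60.] [[515.0, 174.0, 51.0], [557.0, 222.0, 70.0]]
rail 0.93 [232. 234.] 2946 [530. 124.  31.] [[482.0, -151.0, 3.0], [586.0, 283.0, 62.0]]
rail 0.23 [202. 145.] 49 [645. 431.  64.] [[633.0, 422.0, 54.0], [658.
[... 1668 characters left out ...]
.] [[357.0, 11.0, -2.0], [422.0, 186.0, 33.0]]
vase 0.64 [260. 319.] 863 [687. 148.  65.] [[640.0, 116.0, 4.0], [706.0, 179.0, 134.0]]
clay_pot 0.8 [238. 259.] 625 [642. -30.  40.] [[623.0, -60.0, 3.0], [689.0, 4.0, 68.0]]
seed_tin 0.83 [150. 143.] 733 [ 458. -458.   75.] [[389.0, -546.0, 2.0], [475.0, -436.0, 104.0]]
mister 0.63 [179. 129.] 986 [ 585. -438.   91.] [[464.0, -515.0, -0.0], [602.0, -418.0, 171.0]]
timer_toggle 0.74 [295. 395.] 149 [753. 345.  88.] [[737.0, 333.0, 57.0], [762.0, 360.0, 96.0]]
timer_toggle 0.44 [272. 431.] 75 [654. 433.  62.] [[642.0, 423.0, 39.0], [660.0, 443.0, 69.0]]
timer_toggle 0.36 [284. 464.] 53 [660. 521.  42.] [[623.0, 514.0, 1.0], [666.0, 539.0, 51.0]]
```

```bash
python3 - <<'E'
from h import *
a=cv2.imread("pics/top1.png")[120:320,90:470];b=cv2.imread("pics/scene1.png")[100:340,80:500]
cv2.imwrite("pics/m.png",np.vstack([cv2.resize(a,(570,300),interpolation=2),cv2.resize(b,(525,300),interpolation=2)][:1]+[cv2.copyMakeBorder(cv2.resize(b,(525,300),interpolation=2),0,0,0,45,0)]))
A=[]
for n in ["top","scene"]:
    p=get_image(n);P=pts(p)
    for q,lo,hi in [("carriage",27,36),("rail",16,26),("lock_button",56,64),("lock_button",65,75)]:
        m=cut_out(p,q)[0]["mask"];X=P[m];X=X[(X[:,2]>lo)&(X[:,2]<hi)]
        c,s,an=cv2.minAreaRect(X[:,:2].astype(np.float32));print(n,q,lo,len(X),np.round(X.mean(0),1),np.round(c),np.round(s),round(an,1))
    # all rail-height points in the corridor: line fit of edges
    Q=P.reshape(-1,3);Q=Q[(Q[:,2]>27)&(Q[:,2]<36)&(Q[:,0]>450)&(Q[:,0]<620)&(Q[:,1]>-170)&(Q[:,1]<300)]
    for y in range(-160,300,20):
        r=Q[abs(Q[:,1]-y)<10]
        if len(r)>5: print(y,np.round(np.percentile(r[:,0],[2,98])),end=" ")
    print()
E
```

```text
top carriage 27 8 [487.  104.5  31.3] [487. 105.] [37.  6.] 66.8
top rail 16 395 [528.9 -27.8  22. ] [527.  68.] [395. 109.] 84.9
top lock_button 56 138 [537.4 198.7  59.4] [536. 196.] [44. 43.] 88.7
top lock_button 65 20 [532.2 180.6  68.1] [535. 188.] [24. 37.] 88.8
-160 [483. 566.] -140 [481. 569.] -120 [485. 507.] 0 [497. 560.] 20 [478. 583.] 40 [478. 584.] 60 [478. 489.] 80 [479. 483.] 100 [479. 483.] 120 [480. 586.] 140 [481. 586.] 160 [481. 587.] 180 [482. 591.] 200 [482. 591.] 220 [483. 592.] 240 [483. 592.] 260 [487. 586.] 280 [494. 582.] 
scene carriage 27 1148 [547.  165.9  31.7] [536. 138.] [241. 114.] 89.0
scene rail 16 576 [537.5 -23.   21.5] [533.  67.] [448. 111.] 89.1
scene lock_button 56 178 [538.8 199.3  59.7] [537. 198.] [43. 46.] 86.4
scene lock_button 65 15 [543.9 180.6  68.1] [552. 190.] [53. 26.] 44.1
-160 [486. 570.] -140 [482. 571.] -120 [486. 553.] 20 [498. 586.] 40 [530. 587.] 60 [562. 589.] 80 [574. 588.] 100 [555. 591.] 120 [490. 590.] 140 [482. 590.] 160 [484. 587.] 180 [482. 593.] 200 [484. 592.] 220 [483. 592.] 240 [486. 593.] 260 [487. 589.] 280 [496. 584.]
```

View pics/m.png

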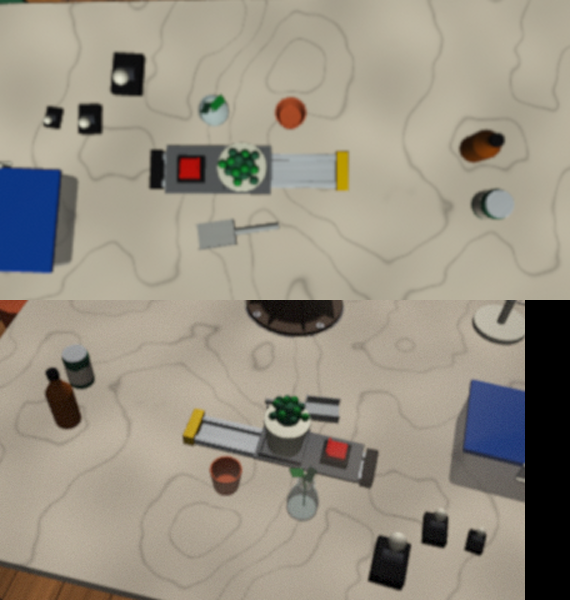

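The top view shows the carriage with the red button at about (232, 217) in the full image. The pot is ahead of it and the yellow stop is at the -y end, so travel is world ≈(-0.03, -1). There are three black timers at the left: (200,145), (168,167) and a small one. The middle-sized one is at (200,145), and my path stays away from all of them.

>>> {"api": "servo_tool", "payload": {"increments": [{"slide": [-475,-330,0],"rot": [0,0,1.366],"hand": 0},{"slide": [-475,-330,0],"rot": [0,0,1.366],"hand": 0},{"slide": [-475,-330,0],"rot": [0,0,1.366],"hand": 0},{"slide": [-475,-330,0],"rot": [0,0,1.366],"hand": 0},{"slide": [-475,-330,0],"rot": [0,0,1.366],"hand": 0},{"slide": [-475,-330,0],"rot": [0,0,1.366],"hand": 0},{"slide": [-475,-330,0],"rot": [0,0,1.366],"hand": 0},{"slide": [-475,-330,0],"rot": [0,0,1.366],"hand": 0},{"slide": [-475,-330,0],"rot": [0,0,1.366],"hand": 0},{"slide": [-475,-330,0],"rot": [0,0,1.366],"hand": 0},{"slide": [-475,-330,0],"rot": [0,0,1.366],"hand": 0},{"slide": [-475,-330,0],"rot": [0,0,1.366],"hand": 0}]}}

```text
clock: 2.8
ee_pos: [538.6, 197.9, 231.5]
orientation: [0.0, 0.718, 0.696, 0.0]
contact_force: [0.4, 0.2, 0.5]
finger_gap: -0.002
grip_force: 0.0
```

```bash
python3 - <<'E'
from h import *
s=observe();print(s["clock"],s["ee_pos"],R.from_quat(s["orientation"],scalar_first=True).as_matrix().round(3).tolist())
p=get_image("wrist");save(p,"w1.png");P=pts(p)
for d in cut_out(p,"lock_button")[:2]:
    X=P[d["mask"]];print(d["score"],d["centre"],len(X))
    for lo,hi in [(56,63),(65,72)]:
        Y=X[(X[:,2]>lo)&(X[:,2]<hi)]
        if len(Y): print(lo,len(Y),Y.mean(0).round(1),np.percentile(Y,[1,99],axis=0).round(1).tolist(),cv2.minAreaRect(Y[:,:2].astype(np.float32)))
Q=P.reshape(-1,3);Q=Q[(Q[:,2]>28)&(Q[:,2]<34)&(Q[:,0]>450)&(Q[:,0]<620)]
for y in range(100,270,10):
    r=Q[abs(Q[:,1]-y)<5]
    if len(r)>5: print(y,np.percentile(r[:,0],[1,99]).round(),end=" ")
E
```

```text
2.8 [538.60178142 197.87324445 231.45588554] [[0.032, 0.999, 0.001], [0.999, -0.032, -0.0], [-0.0, 0.001, -1.0]]
0.81 [184.3, 279.8] 1705
56 1468 [536.2 199.6  59.5] [[514.7, 179.5, 57.0], [557.9, 218.9, 62.1]] ((536.1368408203125, 199.2582244873047), (39.82292938232422, 43.926429748535156), 88.07633972167969)
65 191 [535.9 178.2  68. ] [[514.9, 175.3, 65.3], [556.2, 180.5, 70.1]] ((535.89599609375, 177.8472442626953), (4.657836437225342, 42.37321472167969), 87.73497772216797)
100 [478. 587.] 110 [479. 588.] 120 [479. 588.] 130 [480. 587.] 140 [481. 588.] 150 [481. 588.] 160 [481. 590.] 170 [481. 589.] 180 [481. 589.] 190 [482. 590.] 200 [481. 590.] 210 [483. 591.] 220 [482. 591.] 230 [484. 591.] 240 [484. 591.] 250 [484. 591.] 260 [485. 581.]
```

View pics/w1.png

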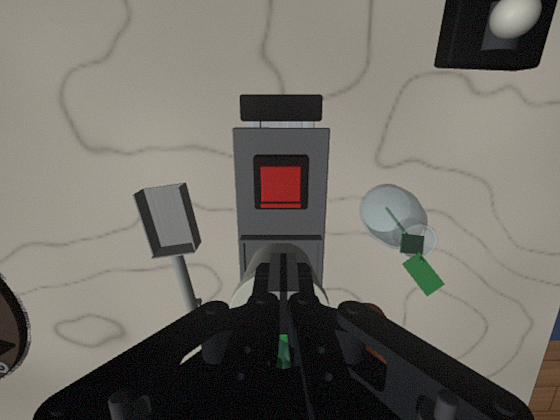

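The wrist view shows the red button at about (184, 280) px, with its ridge on the pot side at row ~205. The measured flat is 40 x 44 mm at z 59.5, which matches the given size. The gripper is already aligned with the rail.

>>> {"api": "servo_tool", "payload": {"increments": [{"slide": [-2,-2.5,40],"rot": [0,0,0],"hand": 0},{"slide": [-2,-2.5,80],"rot": [0,0,0],"hand": 0},{"slide": [-2,-2.5,120],"rot": [0,0,0],"hand": 0},{"slide": [-2,-2.5,150],"rot": [0,0,0],"hand": 0},{"slide": [-2,-2.5,165],"rot": [0,0,0],"hand": 0},{"slide": [-2,-2.5,165],"rot": [0,0,0],"hand": 0},{"slide": [-2,-2.5,165],"rot": [0,0,0],"hand": 0}]}}

```text
clock: 3.6
ee_pos: [533.8, 199.2, 66.7]
orientation: [-0.0, 0.718, 0.697, -0.0]
contact_force: [0.4, 0.1, 0.4]
finger_gap: 0.001
grip_force: 0.0
```

>>> {"api": "servo_tool", "payload": {"increments": [{"slide": [0,0,3],"rot": [0,0,0],"hand": 0},{"slide": [0,0,6],"rot": [0,0,0],"hand": 0},{"slide": [0,0,9],"rot": [0,0,0],"hand": 0},{"slide": [0,0,11],"rot": [0,0,0],"hand": 0},{"slide": [0,0,13],"rot": [0,0,0],"hand": 0},{"slide": [0,0,14],"rot": [0,0,0],"hand": 0},{"slide": [0,0,15],"rot": [0,0,0],"hand": 0},{"slide": [0,0,15],"rot": [0,0,0],"hand": 0},{"slide": [0,0,15],"rot": [0,0,0],"hand": 0}]}}

```text
clock: 4.5
ee_pos: [534.3, 199.0, 51.5]
orientation: [0.0, 0.718, 0.696, 0.0]
contact_force: [2.1, 2.3, 6.0]
finger_gap: -0.001
grip_force: 2.7
```

>>> {"api": "servo_tool", "payload": {"increments": [{"slide": [0,0,1],"rot": [0,0,0],"hand": 0},{"slide": [0,0,2],"rot": [0,0,0],"hand": 0},{"slide": [0,0,2],"rot": [0,0,0],"hand": 0}]}}

```text
clock: 4.8
ee_pos: [534.4, 199.0, 50.6]
orientation: [0.0, 0.718, 0.696, 0.001]
contact_force: [-3.4, 0.1, 28.3]
finger_gap: -0.002
grip_force: 14.1
```

>>> {"api": "servo_tool", "payload": {"increments": [{"slide": [-1,0,-0.3],"rot": [0,0,0],"hand": 0},{"slide": [-3,0,-0.3],"rot": [0,0,0],"hand": 0},{"slide": [-6,0,-0.3],"rot": [0,0,0],"hand": 0},{"slide": [-10,0,-0.3],"rot": [0,0,0],"hand": 0},{"slide": [-15,0,-0.3],"rot": [0,0,0],"hand": 0},{"slide": [-20,0,-0.3],"rot": [0,0,0],"hand": 0},{"slide": [-25,0,-0.3],"rot": [0,0,0],"hand": 0},{"slide": [-30,0,-0.3],"rot": [0,0,0],"hand": 0},{"slide": [-34,0,-0.3],"rot": [0,0,0],"hand": 0},{"slide": [-37,0,-0.3],"rot": [0,0,0],"hand": 0},{"slide": [-39,0,-0.3],"rot": [0,0,0],"hand": 0},{"slide": [-40,0,-0.3],"rot": [0,0,0],"hand": 0}]}}

```text
clock: 6.0
ee_pos: [533.1, 158.9, 50.7]
orientation: [0.0, 0.718, 0.696, 0.001]
contact_force: [-3.8, 1.7, 24.4]
finger_gap: -0.004
grip_force: 12.3
```

>>> {"api": "servo_tool", "payload": {"increments": [{"slide": [-2,0,0],"rot": [0,0,0],"hand": 0},{"slide": [-5,0,0],"rot": [0,0,0],"hand": 0},{"slide": [-9,0,0],"rot": [0,0,0],"hand": 0},{"slide": [-14,0,0],"rot": [0,0,0],"hand": 0},{"slide": [-19,0,0],"rot": [0,0,0],"hand": 0},{"slide": [-24,0,0],"rot": [0,0,0],"hand": 0},{"slide": [-29,0,0],"rot": [0,0,0],"hand": 0},{"slide": [-34,0,0],"rot": [0,0,0],"hand": 0},{"slide": [-39,0,0],"rot": [0,0,0],"hand": 0},{"slide": [-43,0,0],"rot": [0,0,0],"hand": 0},{"slide": [-46,0,0],"rot": [0,0,0],"hand": 0},{"slide": [-47,0,0],"rot": [0,0,0],"hand": 0}]}}

```text
clock: 7.2
ee_pos: [531.6, 111.7, 50.7]
orientation: [0.0, 0.718, 0.696, 0.0]
contact_force: [-4.3, 2.1, 26.3]
finger_gap: 0.002
grip_force: 13.0
```

```bash
python3 - <<'E'
from h import *
s=observe();print(s["clock"],s["ee_pos"],s["contact_force"])
p=get_image("scene");save(p,"s2.png");P=pts(p)
for q in ["lock_button","carriage","parsley_pot"]:
    d=cut_out(p,q)[0];X=P[d["mask"]];print(q,d["centre"],np.percentile(X,[2,50,98],axis=0).round(1).tolist())
cv2.imwrite("pics/s2c.png",cv2.resize(p["img"][140:300,200:420,::-1],None,fx=3,fy=3,interpolation=2))
E
```

```text
7.2 [531.57874702 111.73255321  50.67802766] [-4.32188682  2.05137593 26.31270078]
lock_button [214.5, 317.9] [[nan, nan, nan], [nan, nan, nan], [nan, nan, nan]]
carriage [218.5, 303.5] [[nan, nan, nan], [nan, nan, nan], [nan, nan, nan]]
parsley_pot [192.8, 279.3] [[nan, nan, nan], [nan, nan, nan], [nan, nan, nan]]
```

View pics/s2c.png

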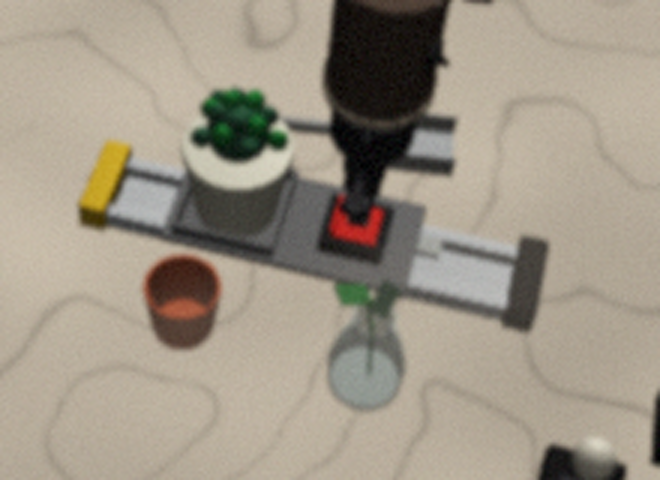

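The carriage rides along with the fingertips on the button (crop ~(358, 215)), and the pot stands upright, clear of the gripper. About 53 mm remain.

>>> {"api": "servo_tool", "payload": {"increments": [{"slide": [-2,0,0],"rot": [0,0,0],"hand": 0},{"slide": [-5,0,0],"rot": [0,0,0],"hand": 0},{"slide": [-9,0,0],"rot": [0,0,0],"hand": 0},{"slide": [-14,0,0],"rot": [0,0,0],"hand": 0},{"slide": [-19,0,0],"rot": [0,0,0],"hand": 0},{"slide": [-24,0,0],"rot": [0,0,0],"hand": 0},{"slide": [-29,0,0],"rot": [0,0,0],"hand": 0},{"slide": [-34,0,0],"rot": [0,0,0],"hand": 0},{"slide": [-38,0,0],"rot": [0,0,0],"hand": 0},{"slide": [-42,0,0],"rot": [0,0,0],"hand": 0},{"slide": [-45,0,0],"rot": [0,0,0],"hand": 0},{"slide": [-47,0,0],"rot": [0,0,0],"hand": 0}]}}

```text
clock: 8.6
ee_pos: [530.0, 64.7, 50.7]
orientation: [0.0, 0.718, 0.696, 0.0]
contact_force: [-4.7, 1.8, 27.0]
finger_gap: -0.0
grip_force: 13.7
```

>>> {"api": "servo_tool", "payload": {"increments": [{"slide": [-1.5,0,0],"rot": [0,0,0],"hand": 0},{"slide": [-3,0,0],"rot": [0,0,0],"hand": 0},{"slide": [-4.5,0,0],"rot": [0,0,0],"hand": 0},{"slide": [-6,0,0],"rot": [0,0,0],"hand": 0},{"slide": [-7,0,0],"rot": [0,0,0],"hand": 0},{"slide": [-7,0,0],"rot": [0,0,0],"hand": 0}]}}

```text
clock: 9.2
ee_pos: [529.9, 58.5, 50.7]
orientation: [0.0, 0.718, 0.696, 0.001]
contact_force: [-4.2, 11.5, 27.0]
finger_gap: -0.001
grip_force: 13.3
```

>>> {"api": "servo_tool", "payload": {"increments": [{"slide": [-0.5,0,0],"rot": [0,0,0],"hand": 0},{"slide": [-0.5,0,0],"rot": [0,0,0],"hand": 0},{"slide": [0,0,-2],"rot": [0,0,0],"hand": 0},{"slide": [0,0,-4],"rot": [0,0,0],"hand": 0},{"slide": [0,0,-7],"rot": [0,0,0],"hand": 0},{"slide": [0,0,-12],"rot": [0,0,0],"hand": 0},{"slide": [0,0,-25],"rot": [0,0,0],"hand": 0},{"slide": [0,0,-60],"rot": [0,0,0],"hand": 0},{"slide": [0,0,-100],"rot": [0,0,0],"hand": 0},{"slide": [0,0,-140],"rot": [0,0,0],"hand": 0},{"slide": [0,0,-170],"rot": [0,0,0],"hand": 0},{"slide": [0,0,-170],"rot": [0,0,0],"hand": 0}]}}

```text
clock: 10.4
ee_pos: [531.4, 57.8, 224.3]
orientation: [0.002, 0.718, 0.696, 0.002]
contact_force: [0.4, 0.1, -0.3]
finger_gap: 0.004
grip_force: 0.0
```

```bash
python3 - <<'E'
from h import *
s=observe();print(s["clock"],s["ee_pos"],s["contact_force"])
p=get_image("wrist");P=pts(p)
for d in cut_out(p,"lock_button")[:1]:
    X=P[d["mask"]]
    for lo,hi in [(48,63),(64,72)]:
        Y=X[(X[:,2]>lo)&(X[:,2]<hi)]
        if len(Y): print(len(Y),np.median(Y,0).round(1),np.percentile(Y,[1,99],axis=0).round(1).tolist())
p=get_image("scene")
cv2.imwrite("pics/s3c.png",cv2.resize(p["img"][140:300,200:420,::-1],None,fx=3,fy=3,interpolation=2))
E
```

```text
10.4 [531.44851791  57.81812359 224.34239667] [ 0.35787735  0.08298037 -0.28525048]
1576 [531.5  60.4  59.4] [[510.0, 39.4, 50.6], [553.4, 79.2, 62.3]]
206 [531.3  38.5  68.3] [[509.1, 35.4, 65.2], [552.5, 40.7, 70.0]]
```

View pics/s3c.png

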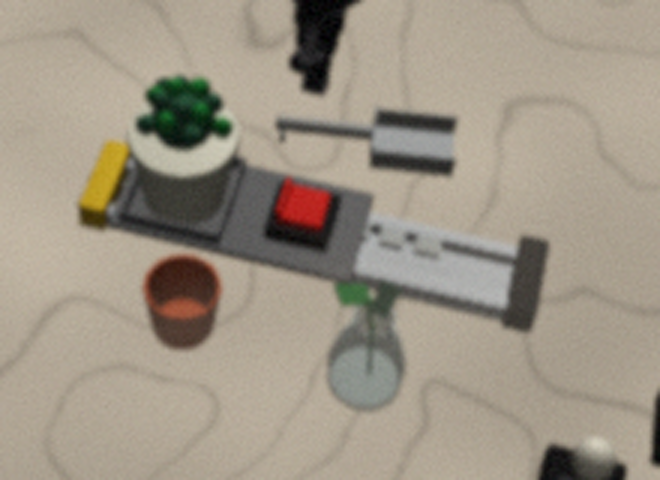

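The carriage is against the yellow stop (crop ~(118,195)), having travelled about 140 mm. The button is up at z 59.4, the pot is upright, and the arm is clear.

```bash
python3 -c "
from workcell import *
print(job_done())"
```

```text
the job is handed in; nothing more can be done
None
```

The carriage was pushed about 140 mm with the button held down and is locked against the yellow stop with the button up; the pot is upright in its tray, the arm is clear, and the job is handed in (no verdict was returned).

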